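Gauge the gear play of a hand-cranked vegetable mill

ROBOT

A 6-joint arm with a two-finger parallel gripper is mounted at the origin on the work surface. World frame = base frame: x ahead of the robot, y to its left, z up, the work surface at z = 0. Lengths are in m, angles in rad, forces in N, time in s.
With the tool pointing down it reaches from about 0.2 to 0.875 m from the base axis. Payload 3.4 kg.
Tool frame: the origin (TCP) lies between the finger pads; the fingertips stand 25 mm ahead of it and the grasp point (between the pads) lies 6 mm ahead of it (r.nose_length is the z of the fingertips in the tool frame, in m); z points along the fingers, x is the direction in which the jaws open and shut, and the axes are right-handed (so a half turn about z gives the same grasp; the last joint's range is limited). The gripper opens to 94 mm and grips with 3 to 60 N. Pads are 16 mm wide; open, the fingers measure 119 mm over their backs; the gripper's body (75 mm by 177 mm) begins 78 mm behind the grasp point.
Start: joints at [1.055, 0.276, 1.505, -0, 1.361, -0.121], TCP at [0.221, 0.531, 0.23] pointing down, gripper open.
Joint ranges: [-2.89, 2.89], [-0.75, 2.08], [0.22, 2.7], [-1.18, 4.32], [0.11, 2.71], [-2.7, 2.7]. Speed limits (rad/s): [2.57, 2.57, 3.14, 3.14, 3.14, 3.14].

INTERFACE

Orientations are given as a unit quaternion [w, x, y, z].
In Python, from plant import r, gripper_to, inverse_kinematics, vision, models, telemetry gives the robot as it stands. Calls block until the motion is done:
- r.move_to(position, orientation): joint-space move of the TCP to a pose.
- r.move_l(position, rot=None, vel=0.15, guard=None): straight line of the TCP; rot=None keeps the orientation; vel is the mean speed in m/s. With guard (N) it stops when the force on the tool has changed by that much, and returns True; else False.
- r.movej(angles): joint-space move.
- gripper_to(opening, f_grip=None): finger opening in m; f_grip is the grip in N (None keeps the last); returns when the fingers have stopped.
- r.hold(seconds).
- inverse_kinematics(position, orientation): joint angles nearest the present ones, or None.
- vision.snapshot(name): name is "scene" or "top" or "wrist"; returns the picture (400x640x3 uint8, red, green, blue); there is no depth.
- vision.get_calibration(name): a dict with "fx", "fy", "cx", "cy" (pixels), "position" and "orientation" of the camera in the world. Camera axes: x right, y down, z forward; pixel columns grow to the right and rows downward; lengths in m; the calibration is good to about 2 mm. A picture is of the moment at which its call begins: read the wrist's pose just before it. get_calibration takes no time and is no camera call; for the wrist camera it gives the pose at the moment of the call.
A pose or a line that the arm cannot do raises r.PlanningError and nothing moves.
- r.sign_off(): hands the job in, once; it reports no verdict.
Trained networks look in the newest picture that a camera, given by its name, has taken for a name from the list of things; names that differ only in an ending like _2 or _b are one class to them, and where a whole thing is asked for, a point or a joint stands for the part that bears it (a point fixed in the world has none). Each returns a list of dicts, best first, with "score" (0 to 1); they miss things now and then, are a little off and sometimes report something else, mostly with a low value. They report only what shows in the picture. A call takes as long as a camera call. They do not tell look-alikes from the thing itself.
- models.boxes_of(thing, camera): "at" ([x, y, z] in m, in world coordinates, good to about 4 mm: the middle of the surface that is visible of it).
- models.regions_of(thing, camera): "pixels" (400x640 bool, what is visible of it).
- models.mark_of(thing, camera): "at" ([x, y, z] in m, in world coordinates, good to about 4 mm: a listed point, or the origin of a listed thing).
Readings, each from a call of its own:
- telemetry.current_t(): time.
- telemetry.current_joints(): joint angles.
- telemetry.current_dq(): joint speeds.
- telemetry.current_joint_efforts(): joint torques, N m.
- telemetry.current_ee_pos(): TCP position.
- telemetry.current_tool_rot(): TCP orientation.
- telemetry.current_wrist_force(): force on the tool from outside, world axes, zero at the start.
- telemetry.current_torque(): the same for the moment, N m.
- telemetry.current_opening(): finger opening in m.
Only numpy, scipy, OpenCV 4.12 (cv2) and the standard library are available. Lean on these libraries where they do the work, as an engineer would, in place of code of your own. Each camera call takes 0.05 s, during which the arm holds its last target. There are 200 camera calls.

TASK

Check the vegetable mill's gears for wear: rock its crank gently, first clockwise (seen from above) and then anticlockwise, each time only until the gears just begin to resist, and note how many millimetres the crank's knob travels freely between the two. Slide the pointer of the wear gauge to that many millimetres, and leave the crank standing midway in its free play. Never force the crank against the gears, let go of everything at the end, and leave the other kitchen things where they are.

Things in the scene. Friction and masses are not known exactly. Their poses are not given: they have to be found in the camera images.
- mill: the vegetable mill, bolted down: a flat steel plate (200 x 160 x 12 mm) with a round metal gear housing (120 mm across, 104 mm tall) and a square outlet on its +x side; origin on the crank's upright axis at table height. A flat steel crank arm (20 mm wide, top at 116 mm) lies across the housing's top and points to the mill's -x (robot side), give or take 0.45 rad
- mill_axis (a point): point on the crank's upright axis, 140 mm above the table. In its free play the crank turns with about 0.7 N at the knob. The play lies elsewhere every time, unseen; its ends are 21 to 65 mm apart along the knob's arc, the crank starting between them. Past either end the gears resist elastically, about 3.5 N per mm at the knob, and push back; over about 20 N is forcing them
- crank_knob (a point): centre of the crank's knob: an upright black plastic cylinder 28 mm across, from 117 to 162 mm above the table, 90 mm from the crank's axis; the point is on its centre line, 140 mm above the table. The knob spins freely on its own spindle
- gauge: the wear gauge, bolted down: an aluminium bar 44 mm (x) by 150 mm (y) and 20 mm tall, origin under its centre, with dark tick lines every 10 mm along its -x side: the zero line at y = -55 mm, long lines at 0, 50 and 100 mm, readings growing towards its +y (the robot's left)
- pointer_grip (a point): middle of the gauge pointer's upright steel fin: 24 mm (gauge x) by 12 mm (gauge y), 20 to 56 mm above the table, on a foot 26 x 16 mm, 6 mm tall; the point is 45 mm above the table, 8 mm to the gauge's +x of its middle. A dark finger at the foot points to the tick lines at the same y. It slides along the bar with about 1.5 N and stays where left
- pointer (a joint): reading of the gauge pointer in metres (0.040 = 40 mm), 0 at the zero line, growing along the gauge's +y, end stops at 0 and 0.110; starts between 0.080 and 0.105
- spice_jar: bystander: amber glass jar, 42 mm across, 85 mm tall, upright; origin at the centre of its underside
- cutter_disc: bystander: steel cutter disc lying flat, 90 mm across, 22 mm tall with its hub; origin at the centre of its underside
- bowl: bystander: steel bowl, 150 mm across, 65 mm tall; origin under its centre
- squeeze_bottle: bystander: white bottle, 58 mm across, 190 mm tall, upright; origin under its centre
- cup: bystander: white china cup, 80 mm across, 60 mm tall; origin under its centre
- spoon: bystander: steel spoon lying on the table
- spice_jar2: bystander: glass jar with a lid, 48 mm across, 100 mm tall, upright; origin under its centre
Mind the look-alikes: they are no part of the job. What is shaped like the gauge but orange or purple is not meant.

How it is judged:
By the outcome, as a careful person would: the job done as asked, in the order asked, and still so for the second after the job is handed in, with the robot touching nothing.
It also fails if it takes over 72 s, if anything falls off the work surface, if the arm or the gripper's body presses on something with over 40 N, if the wrist force passes 120 N, or if a joint passes its speed limit or range.

## Working session

There is one attempt and no reset: what is moved stays moved. The work goes in short steps, each a Python script; the robot and the scene stay as the last script left them, time stands still between calls to the robot, and variables do not carry over. Pictures are saved under pics/ and viewed, about 8 in all and at most 12, crops included, and the job is handed in when it is done.

```bash
mkdir -p pics; ls; python3 - <<'E'
from plant import r, vision, models, telemetry
import cv2, numpy as np
for c in ("scene","top"):
    im=vision.snapshot(c); cv2.imwrite(f"pics/{c}0.png",im[:,:,::-1])
    for t in ("mill_axis","crank_knob","gauge","pointer_grip","mill","spice_jar","squeeze_bottle","bowl","cup","spice_jar2"):
        print(c,t,[(np.round(d["at"],3).tolist(),round(d["score"],2)) for d in models.mark_of(t,c)][:4])
    k=vision.get_calibration(c); print(k)
print(telemetry.current_t(),telemetry.current_tool_rot(),telemetry.current_wrist_force())
E
```

```text
pics
scene mill_axis [([0.621, -0.202, 0.141], 0.89)]
scene crank_knob [([0.539, -0.238, 0.138], 0.84)]
scene gauge [([0.526, -0.012, -0.001], 0.98), ([0.607, 0.176, 0.003], 0.88), ([0.44, 0.191, -0.001], 0.82), ([0.466, 0.442, -0.002], 0.73)]
scene pointer_grip [([0.46, 0.142, 0.046], 0.66), ([0.546, -0.056, 0.045], 0.63), ([0.594, 0.222, 0.048], 0.45), ([0.326, -0.226, 0.042], 0.41)]
scene mill [([0.619, -0.202, -0.0], 0.96), ([0.791, -0.023, 0.0], 0.18)]
scene spice_jar [([0.598, -0.43, 0.001], 0.91), ([0.376, -0.029, 0.002], 0.81)]
scene squeeze_bottle [([0.636, 0.447, -0.002], 0.55)]
scene bowl [([0.4, -0.506, 0.004], 0.86)]
scene cup [([0.466, 0.441, -0.004], 0.58), ([0.539, -0.237, 0.139], 0.36)]
scene spice_jar2 [([0.598, -0.43, 0.001], 0.91), ([0.376, -0.029, 0.002], 0.81)]
{'fx': 496.05681165250473, 'fy': 496.05681165250473, 'cx': 320.32089384022953, 'cy': 193.22802633529176, 'position': array([ 1.48297086, -0.56688882,  1.10867618]), 'orientation': array([-0.35643774,  0.78806619,  0.45999201, -0.2007764 ])}
top mill_axis [([0.616, -0.203, 0.143], 0.98)]
top crank_knob [([
[... 376 characters left out ...]
0.43, 0.002], 0.72), ([0.374, -0.034, 0.003], 0.41)]
top squeeze_bottle [([0.636, 0.448, -0.004], 0.86), ([0.605, 0.177, -0.0], 0.53), ([0.538, -0.232, 0.141], 0.18)]
top bowl [([0.405, -0.504, 0.005], 0.8), ([0.373, -0.031, -0.0], 0.29)]
top cup [([0.46, 0.439, -0.002], 0.98)]
top spice_jar2 [([0.598, -0.43, 0.002], 0.72), ([0.374, -0.034, 0.003], 0.41)]
{'fx': 415.6755175564521, 'fy': 415.6755175564521, 'cx': 319.7049838339862, 'cy': 201.74983412274742, 'position': array([ 0.36005254, -0.02231278,  1.4946705 ]), 'orientation': array([-0.04081898,  0.70680455, -0.70511134,  0.03973843])}
1.1 [-3.28235131e-06  8.32041567e-01  5.54713286e-01  3.70113027e-05] [0.42402961 0.26785266 0.49313476]
```

View pics/scene0.png

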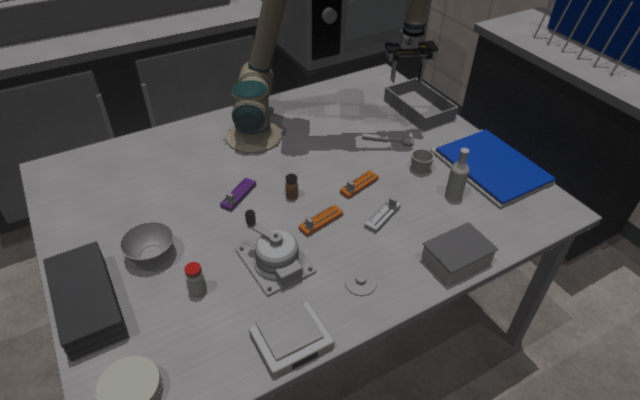

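View pics/top0.png

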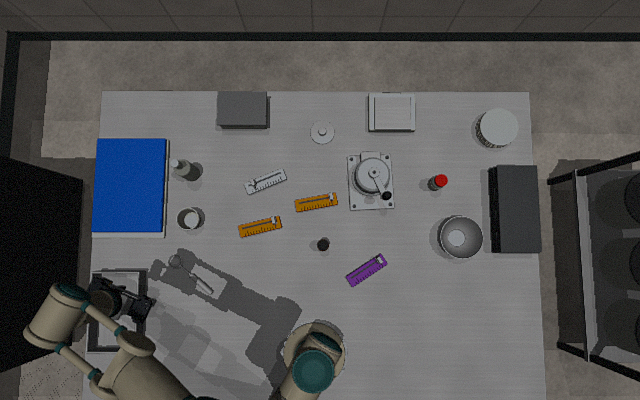

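The silver gauge is at about (0.607, 0.176); the orange and purple ones are decoys. The mill's knob is at about (0.539, -0.236). I'll look at both from close up with the wrist camera.

```bash
cat > h.py <<'E'
from plant import r, gripper_to, inverse_kinematics, vision, models, telemetry
import numpy as np, cv2
from scipy.spatial.transform import Rotation as R
def down(a):
    "tool pointing down, jaw axis at world angle a (mod pi: the one with the smaller last joint)"
    best=None
    for b in (a,a+np.pi):
        x=np.array([np.cos(b),np.sin(b),0]); z=np.array([0,0,-1.])
        q=R.from_matrix(np.c_[x,np.cross(z,x),z]).as_quat()[[3,0,1,2]]
        j=inverse_kinematics(telemetry.current_ee_pos(),q)
        if j is not None and (best is None or abs(j[5])<best[0]): best=(abs(j[5]),q)
    return best[1]
def snap(c,name,things=()):
    k=vision.get_calibration(c); im=vision.snapshot(c)
    cv2.imwrite(f"pics/{name}.png",im[:,:,::-1])
    for t in things: print(t,[(np.round(d["at"],4).tolist(),round(d["score"],2)) for d in models.mark_of(t,c)][:3])
    return im,k
def proj_inv(k,uv,z):
    q=k["orientation"]; M=R.from_quat([q[1],q[2],q[3],q[0]]).as_matrix()
    d=M@np.array([(uv[0]-k["cx"])/k["fx"],(uv[1]-k["cy"])/k["fy"],1]); p=np.array(k["position"])
    return p+d*(z-p[2])/d[2]
def proj(k,P):
    q=k["orientation"]; M=R.from_quat([q[1],q[2],q[3],q[0]]).as_matrix()
    c=(np.atleast_2d(P)-k["position"])@M
    return np.c_[k["cx"]+k["fx"]*c[:,0]/c[:,2],k["cy"]+k["fy"]*c[:,1]/c[:,2]]
def F(n=8):
    f=[]
    for _ in range(n): f.append(telemetry.current_wrist_force()); r.hold(0.01)
    return np.mean(f,0)
E
python3 - <<'E'
from h import *
import pickle
r.move_to([0.56,0.13,0.30],down(0.37+np.pi/2))
im,k=snap("wrist","w_g",("gauge","pointer_grip")); pickle.dump(k,open("kg.pkl","wb")); print(k["position"],telemetry.current_joints())
tn=np.arctan2(-.034,-.08)+np.pi/2
r.move_to([0.52,-0.23,0.34],down(tn))
im,k=snap("wrist","w_m",("mill_axis","crank_knob")); pickle.dump(k,open("km.pkl","wb")); print(k["position"],telemetry.current_joints())
print(telemetry.current_t(), [telemetry.current_wrist_force().round(2).tolist() for _ in range(3)])
a=cv2.imread("pics/w_g.png");b=cv2.imread("pics/w_m.png")
cv2.imwrite("pics/both.png",cv2.resize(np.vstack([a,b]),None,fx=.75,fy=.75))
E
```

```text
gauge [([0.5298, -0.0078, -0.0016], 0.8), ([0.6025, 0.1786, -0.0041], 0.64), ([0.4392, 0.1944, -0.0005], 0.58)]
pointer_grip [([0.5459, -0.0579, 0.0444], 0.92), ([0.461, 0.1443, 0.0464], 0.72), ([0.5948, 0.2162, 0.0448], 0.71)]
[0.49245084 0.10360884 0.45388611] [ 1.08421852e-01  2.45950645e-01  1.37711038e+00  2.15647141e-04
  1.51875309e+00 -1.83358463e+00]
mill_axis [([0.6227, -0.198, 0.1416], 0.78)]
crank_knob [([0.5326, -0.2357, 0.1436], 0.84), ([0.6226, -0.1974, 0.1427], 0.68)]
[ 0.58791905 -0.20163608  0.4939403 ] [-5.38073489e-01  2.26367461e-01  1.30829531e+00  1.25307414e-04
  1.60705075e+00  6.29986727e-01]
5.425 [[0.41, -0.28, 0.46], [0.41, -0.28, 0.46], [0.41, -0.28, 0.46]]
```

View pics/both.png

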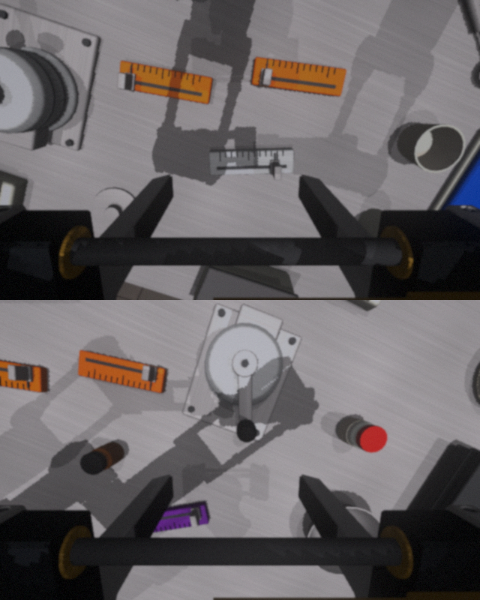

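Silver gauge: centred near (335, 212) in full-size wrist pixels, pointer near its right (+y) end. Mill: knob top at about (329, 173), axis hub at about (327, 83). Next I'll grip the knob lightly and probe its radial compliance.

```bash
python3 - <<'E'
from h import *
import pickle
k=pickle.load(open("km.pkl","rb")); print(proj_inv(k,(329,173),.162),proj_inv(k,(327,83),.116))
C=np.array([.619,-.2015]);K=np.array([.5365,-.236])
th=np.arctan2(*(K-C)[::-1]); q=down(th+np.pi/2)
gripper_to(0.06,8)
r.move_to([*K,.22],q); r.hold(.2); f0=F(); np.save("f0.npy",f0); np.save("q.npy",q)
print("stopped",r.move_l([*K,.150],vel=.08,guard=4)); print((F()-f0).round(2))
gripper_to(0.0,8); r.hold(.2)
p=telemetry.current_ee_pos(); print("open",telemetry.current_opening(),p,(F()-f0).round(2))
u=np.array([np.cos(th),np.sin(th),0])
for d in (.0005,-.0005,0):
    t0=telemetry.current_t(); r.move_l(p+u*d,vel=.02); r.hold(.1)
    f=F()-f0; print(d,f.round(2),"rad",(f@u).round(2),"moved",((telemetry.current_ee_pos()-p)@u*1e3).round(2),telemetry.current_t()-t0)
print(telemetry.current_t())
E
```

```text
[ 0.54182595 -0.23688599  0.162     ] [ 0.62161927 -0.20174635  0.116     ]
stopped False
[-0.22  0.14 -0.13]
open 0.027944081728589462 [ 0.53656131 -0.23617174  0.15013944] [-0.42 -0.72  1.04]
0.0005 [ 1.39  0.21 -0.5 ] rad -1.36 moved 0.18 0.41669999999999874
-0.0005 [-1.2  -0.78  0.54] rad 1.41 moved -0.05 0.4167000000000005
0 [-0.84 -0.29  0.59] rad 0.89 moved 0.01 0.41660000000000075
10.1583
```

```bash
cat > sweep.py <<'E'
from h import *
import sys,pickle
sgn=int(sys.argv[1])            # -1 clockwise from above, +1 anticlockwise
f0=np.load("f0.npy"); C=np.array([.619,-.2015])
cmd=telemetry.current_ee_pos(); cmd[2]=.150; log=[]; res=0; n0=0
for i in range(60):
    d=cmd[:2]-C; rad=np.hypot(*d); th=np.arctan2(d[1],d[0]); u=np.array([np.cos(th),np.sin(th)])
    ft=F(3)[:2]-f0[:2]; fr=np.clip(ft@u,-8,8)
    step=.002 if res<1.8 else .0005
    th+=sgn*step/.09; rad+=fr*.00012
    cmd[:2]=C+rad*np.array([np.cos(th),np.sin(th)])
    r.move_l(cmd,vel=.03); r.hold(.08)
    f=F(5)-f0; p=telemetry.current_ee_pos(); t=sgn*np.array([-np.sin(th),np.cos(th)])
    res=-(f[:2]@t); log.append([*p[:2],res,f[:2]@np.array([np.cos(th),np.sin(th)]),f[2],rad])
    if res>7 : break
L=np.array(log); np.save(f"log{sgn}.npy",L)
for l in L: print((l*[1e3,1e3,1,1,1,1e3]).round(2).tolist())
print(telemetry.current_t(), telemetry.current_opening())
E
python3 sweep.py -1
```

```text
[535.67, -234.18, -0.57, 0.41, 1.04, 89.57]
[534.95, -232.34, -0.13, -0.15, 1.89, 89.64]
[534.24, -230.56, 0.23, -0.01, 1.65, 89.71]
[533.59, -228.67, 0.05, -0.32, 1.65, 89.73]
[532.98, -226.72, -0.44, -0.39, 2.13, 89.64]
[532.47, -224.8, -0.21, 0.43, 2.89, 89.55]
[531.95, -222.9, 0.0, 0.63, 3.02, 89.55]
[531.47, -220.94, 0.18, -0.01, 2.86, 89.65]
[531.06, -218.99, -0.39, 0.43, 2.78, 89.66]
[530.66, -217.02, 0.21, 0.16, 2.62, 89.73]
[530.29, -215.09, -0.15, -0.29, 2.41, 89.84]
[530.0, -213.12, -0.29, -0.03, 2.85, 89.8]
[529.75, -211.14, -0.29, -0.41, 2.21, 89.78]
[529.58, -209.3, 0.74, -0.37, 2.71, 89.77]
[529.56, -208.11, 4.3, 0.39, 1.26, 89.76]
[529.52, -207.73, 5.5, 0.31, 1.34, 89.8]
[529.51, -207.53, 6.02, 0.23, 0.94, 89.86]
[529.51, -207.3, 6.8, 0.11, 0.67, 89.86]
[529.49, -207.12, 7.34, 0.14, 0.47, 89.88]
17.7583 0.028038352700999664
```

```bash
python3 sweep.py 1
```

```text
[529.58, -208.86, -2.32, 0.05, 2.41, 89.74]
[529.66, -210.41, 0.72, 0.11, 3.36, 89.74]
[530.02, -213.1, 0.7, 0.02, 3.31, 89.72]
[530.32, -215.3, -0.06, -0.35, 3.03, 89.74]
[530.68, -217.16, -0.04, 0.04, 3.4, 89.67]
[531.03, -219.08, -0.13, -0.06, 3.34, 89.68]
[531.45, -221.08, -0.1, -0.24, 3.14, 89.75]
[531.9, -222.97, -0.12, -0.0, 3.22, 89.72]
[532.45, -224.94, 0.03, -0.17, 2.53, 89.67]
[533.01, -226.83, -0.15, 0.08, 3.11, 89.6]
[533.6, -228.72, 0.25, -0.15, 3.08, 89.61]
[534.26, -230.63, -0.14, 0.07, 2.87, 89.62]
[534.92, -232.5, 0.24, 0.16, 3.12, 89.59]
[535.65, -234.33, -0.18, -0.16, 2.93, 89.6]
[536.38, -236.22, 0.03, -0.32, 2.75, 89.67]
[537.15, -238.01, -0.14, -0.2, 2.55, 89.69]
[538.0, -239.82, 0.09, -0.6, 2.11, 89.63]
[538.89, -241.61, -0.02, -0.36, 2.52, 89.55]
[539.86, -243.35, 0.15, 0.01, 2.55, 89.46]
[540.82, -245.12, 0.1, 0.12, 3.15, 89.48]
[541.85, -246.82, 0.19, -0.16, 2.81, 89.48]
[542.84, -248.51, -0.13, 0.55, 3.33, 89.46]
[543.93, -250.21, -0.17, 0.29, 3.21, 89.48]
[545.03, -251.85, 0.22, 0.07, 2.7, 89.49]
[546.19, -253.49, 0.4, 0.03, 2.52, 89.5]
[547.37, -255.11, 0.16, -0.37, 2.86, 89.48]
[548.4, -256.48, 0.83, -0.12, 3.35, 89.48]
[548.99, -257.29, 3.14, -0.13, 4.72, 89.46]
[549.05, -257.39, 3.79, 0.04, 5.57, 89.48]
[549.16, -257.53, 4.75, -0.11, 5.86, 89.48]
[549.28, -257.67, 5.26, -0.13, 6.12, 89.42]
[549.4, -257.82, 5.8, -0.04, 6.24, 89.4]
[549.51, -257.96, 6.26, -0.11, 6.87, 89.33]
[549.61, -258.11, 6.81, 0.1, 7.02, 89.38]
[549.69, -258.23, 7.27, 0.11, 7.84, 89.43]
31.7833 0.027763941034237453
```

```bash
python3 - <<'E'
import numpy as np
from scipy.optimize import least_squares
A=np.load("log-1.npy");B=np.load("log1.npy"); P=np.r_[A,B][:,:2]
s=least_squares(lambda c:np.hypot(*(P-c).T)-.09,[.619,-.2015]); C=s.x; print(C,s.fun.std()*1e3)
s3=least_squares(lambda c:np.hypot(*(P-c[:2]).T)-c[2],[.619,-.2015,.09],x_scale=[1e-3]*3); print(s3.x)
e=[]
for L,g in((A,-1),(B,1)):
    th=np.unwrap(np.arctan2(L[:,1]-C[1],L[:,0]-C[0])%(2*np.pi)); m=L[:,2]>2.5
    m[:5]=False
    a=th*90*g; kk,b=np.polyfit(a[m],L[m,2],1); print("slope",kk)
    for off in (0,.35,.7): print(off,"fit",g*(-b+off)/kk,"k3.5",g*np.mean(a[m]-(L[m,2]-off)/3.5))
E
```

```text
[ 0.6192276  -0.20099233] 0.04012251234475691
[ 0.61950334 -0.20088004  0.09029118]
slope 3.0609812042859925
0 fit 291.27395130805166 k3.5 291.0284492890124
0.35 fit 291.1596088875526 k3.5 290.92844928901246
0.7 fit 291.04526646705364 k3.5 290.82844928901244
slope 3.343253957553778
0 fit 342.520472622014 k3.5 342.59261004807377
0.35 fit 342.62516104964874 k3.5 342.6926100480738
0.7 fit 342.72984947728355 k3.5 342.7926100480737
```

Free play is about 51.6 mm, with the ends at arc positions 291.0 and 342.6 mm. Next: crank to the middle, release, and take a close view of the gauge.

```bash
python3 - <<'E'
from h import *
import pickle
C=np.array([.61923,-.20099]); p=telemetry.current_ee_pos(); f0=np.load("f0.npy")
a0=np.arctan2(*(p[:2]-C)[::-1])%(2*np.pi); a1=316.83/90
for a in np.linspace(a0,a1,8)[1:]:
    r.move_l([*(C+.0899*np.array([np.cos(a),np.sin(a)])),.150],vel=.05)
r.hold(.1); f=F()-f0; t=np.array([-np.sin(a1),np.cos(a1)])
for i in range(3):   # trim to the true angle
    p=telemetry.current_ee_pos(); a=np.arctan2(*(p[:2]-C)[::-1])%(2*np.pi); e=(a1-a)*90; print("err mm",e,(F()-f0).round(2))
    if abs(e)<.15: break
    p[2]=.150; p[:2]+=t*e*1e-3; r.move_l(p,vel=.02); r.hold(.1)
gripper_to(.06); p=telemetry.current_ee_pos(); p[2]=.24; r.move_l(p,vel=.2)
r.move_to([.588,.169,.19],down(.37+np.pi/2)); r.hold(.1)
im,k=snap("wrist","w_g2",("pointer_grip","gauge")); pickle.dump(k,open("kg2.pkl","wb"))
print(telemetry.current_t(),k["position"],telemetry.current_ee_pos())
cv2.imwrite("pics/w_g2c.png",cv2.resize(im[100:330,140:540,::-1],None,fx=2,fy=2,interpolation=cv2.INTER_CUBIC))
E
```

```text
err mm 0.20918940213394688 [-1.14  0.1   3.34]
err mm 0.021028611799267516 [-0.69  0.49  3.47]
pointer_grip [([0.5951, 0.217, 0.0452], 0.91), ([0.4608, 0.142, 0.0477], 0.71)]
gauge [([0.6037, 0.1757, -0.0022], 0.66), ([0.5315, -0.0045, -0.0031], 0.65), ([0.4398, 0.195, -0.0012], 0.64)]
37.2833 [0.65711557 0.19342008 0.34414306] [0.58831464 0.16803656 0.19017512]
```

View pics/w_g2c.png

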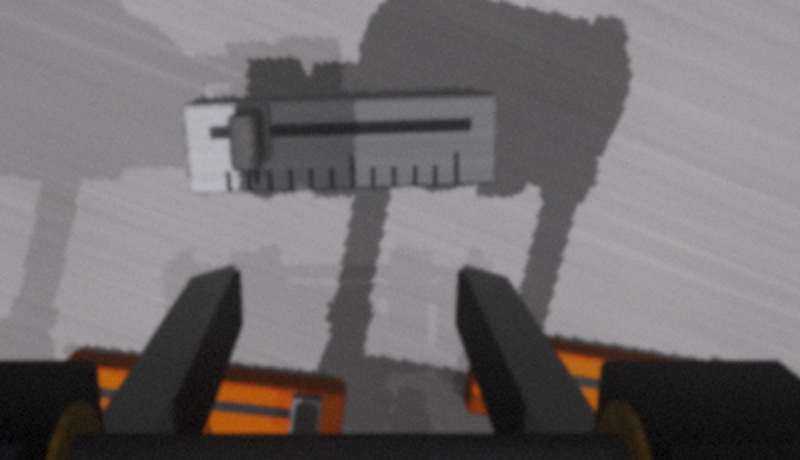

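```bash
python3 - <<'E'
from h import *
import pickle
k=pickle.load(open("kg2.pkl","rb"))
w=lambda c,z=.02: proj_inv(k,(c[0]/2+140,c[1]/2+100),z)[:2]
t={0:w((457,186)),50:w((351,188)),110:w((228,191))}
for a in t: print(a,t[a])
for a,b in((0,50),(0,110)):
    d=t[b]-t[a]; print(np.hypot(*d)*1e3,"yaw",np.arctan2(-d[0],d[1]))
print("fin top",w((243,112),.056),w((243,168),.056), "bar corners",w((495,185)),w((189,192)),w((187,103)),w((495,93)))
im=cv2.imread("pics/w_g2.png")[135:205,215:400]
cv2.imwrite("pics/z.png",cv2.resize(im,None,fx=4.3,fy=4.3,interpolation=cv2.INTER_CUBIC))
E
```

```text
0 [0.60660657 0.11736811]
50 [0.58721603 0.16499156]
110 [0.56435834 0.22023219]
51.41970753958873 yaw 0.3866668170049564
111.20221427509398 yaw 0.3897126034580566
fin top [0.60923519 0.22220739] [0.58657231 0.21447723] bar corners [0.61367959 0.10037009] [0.55707697 0.23776559] [0.59779588 0.25174625] [0.65407241 0.11846877]
```

View pics/z.png

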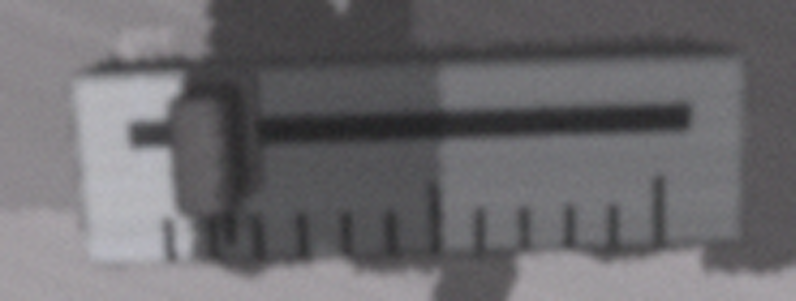

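Pointer reads about 96 mm; its finger lies between the 100 and 90 ticks. The gauge yaw is 0.388. Now I'll grip the fin, slide it about -44.5 mm, release and look again.

```bash
cat > slide.py <<'E'
from h import *
import sys,pickle
gx,gy,mv=map(float,sys.argv[1:4]); yaw=.388; y=np.array([-np.sin(yaw),np.cos(yaw),0])
q=down(yaw+np.pi/2); gripper_to(.05,12)
g=np.array([gx,gy,.056]); r.move_to(g+[0,0,.05],q); print(r.move_l(g,vel=.08,guard=6))
gripper_to(0,12); r.hold(.1); p0=telemetry.current_ee_pos(); print("open",telemetry.current_opening(),p0)
p=g+y*mv*1e-3+y*((p0-g)@y)
r.move_l(p,vel=.05); r.hold(.15); d=(telemetry.current_ee_pos()-p0)@y*1e3; print("moved",d)
p=p+y*(mv-d)*1e-3; r.move_l(p,vel=.02); r.hold(.15); p1=telemetry.current_ee_pos(); print("moved",(p1-p0)@y*1e3,p1)
gripper_to(.05); r.move_l(p+[0,0,.06],vel=.15)
r.move_to([.595,.172,.17],q); r.hold(.15)
im,k=snap("wrist","s%d"%(telemetry.current_t()*10),("pointer_grip","gauge")); pickle.dump((im,k),open("last.pkl","wb")); print(telemetry.current_t())
c=im[110:240,190:450,::-1]; cv2.imwrite("pics/last%d.png"%(telemetry.current_t()*10),cv2.resize(c,None,fx=3,fy=3,interpolation=cv2.INTER_CUBIC))
E
python3 slide.py .5970 .2177 -44.6; ls -t pics|head -1; cp pics/$(cd pics;ls -t|head -1) pics/L1.png
```

```text
False
open 0.011940045699729129 [0.59696872 0.2179544  0.05610932]
moved -44.94674204697733
moved -44.28118731605305 [0.61412545 0.17712965 0.05615054]
pointer_grip [([0.6125, 0.177, 0.0457], 0.72)]
gauge [([0.6008, 0.1792, -0.0018], 0.6)]
43.2333
last432.png
```

View pics/L1.png

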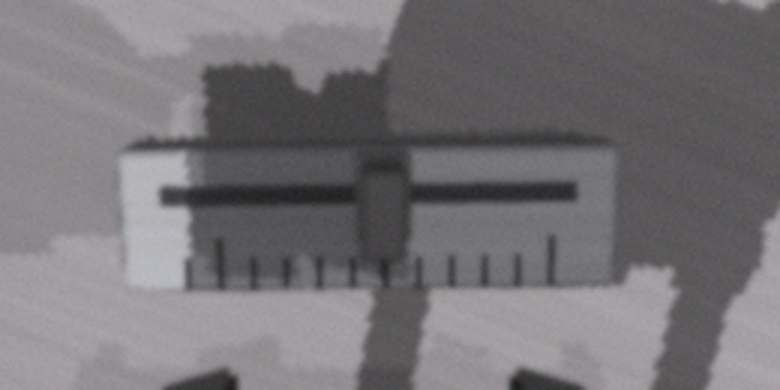

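```bash
python3 - <<'E'
import pickle,numpy as np,cv2
im,k=pickle.load(open("last.pkl","rb")); g=im.astype(float).mean(2)
print(k["position"],k["cx"])
c=g[180:208,300:340]
c=np.clip((c-c.min())/(np.percentile(c,95)-c.min()),0,1)*255
cv2.imwrite("pics/z2.png",cv2.resize(c.astype(np.uint8),None,fx=20,fy=20,interpolation=cv2.INTER_CUBIC))
for rows in ((192,197),(198,201),(201,204)):
    print(rows,g[rows[0]:rows[1],306:334].mean(0).round().astype(int).tolist())
# tick centroids (dark) on outer rows
pr=g[198:204].mean(0); bg=cv2.GaussianBlur(pr[None],(0,0),6)[0]; d=np.clip(bg-pr,0,None)
for t in range(12):
    u=190+(551-33.05*t)/3; x=np.arange(int(u)-3,int(u)+5); print(10*t,round(float((x*d[x]).sum()/d[x].sum()),2),end="; ")
E
```

```text
[0.66279959 0.19891599 0.32173632] 314.0788110192135
(192, 197) [79, 77, 76, 74, 66, 64, 63, 67, 68, 66, 64, 64, 63, 65, 67, 67, 67, 67, 72, 84, 100, 109, 108, 105, 110, 114, 118, 118]
(198, 201) [77, 59, 65, 80, 85, 81, 84, 82, 77, 72, 59, 48, 42, 56, 72, 79, 82, 83, 84, 86, 93, 94, 85, 69, 82, 103, 112, 114]
(201, 204) [87, 69, 82, 102, 109, 111, 107, 106, 101, 97, 84, 62, 54, 65, 82, 91, 95, 91, 90, 95, 101, 102, 87, 69, 82, 105, 112, 114]
0 373.1; 10 362.09; 20 351.04; 30 340.06; 40 329.15; 50 317.84; 60 307.12; 70 296.07; 80 285.11; 90 274.19; 100 263.12; 110 252.95;
```

View pics/z2.png

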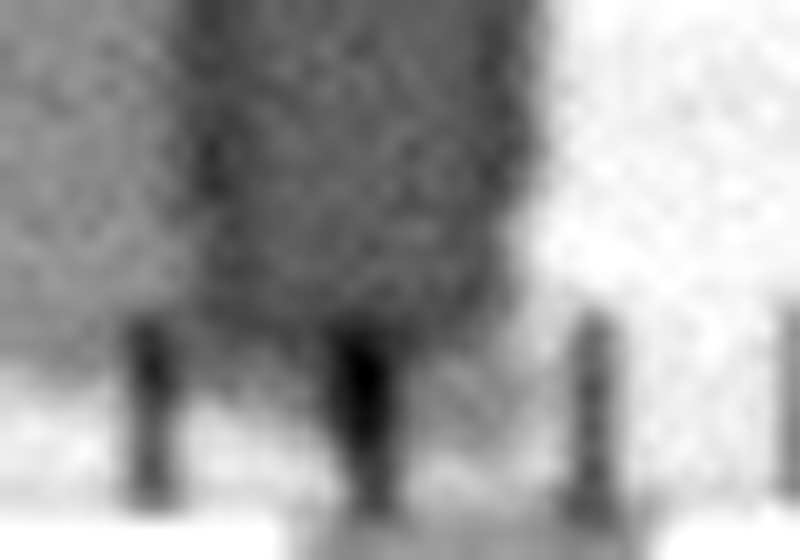

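The finger nearly merges with the 50 tick, just to its left. The visual estimate is about 50.9 ± 0.5 and dead reckoning gives about 51.7, against a target of 51.6. I'll nudge it by +0.7 mm and check from closer.

```bash
sed -e 's/\[.595,.172,.17\]/[.611,.176,.115]/' slide.py > slide2.py; cat >> slide2.py <<'E'
g=np.mean([vision.snapshot("wrist").astype(float).mean(2) for _ in range(8)],0); pickle.dump((g,vision.get_calibration("wrist")),open("avg.pkl","wb"))
cv2.imwrite("pics/avg.png",cv2.resize(np.clip(g[90:290,170:470]*1.8-40,0,255).astype(np.uint8),None,fx=2.6,fy=2.6,interpolation=cv2.INTER_CUBIC)); print(telemetry.current_t())
E
python3 slide2.py .6141 .1771 0.7
```

```text
False
open 0.012066454343126027 [0.61410987 0.1771003  0.05607151]
moved 0.42288479396149
moved 0.9431076289376069 [0.61376155 0.17797677 0.05607966]
pointer_grip [([0.6118, 0.1755, 0.0425], 0.79)]
gauge [([0.4404, 0.1939, 0.0028], 0.85), ([0.6035, 0.1792, -0.0025], 0.84)]
48.025
48.425
```

View pics/avg.png

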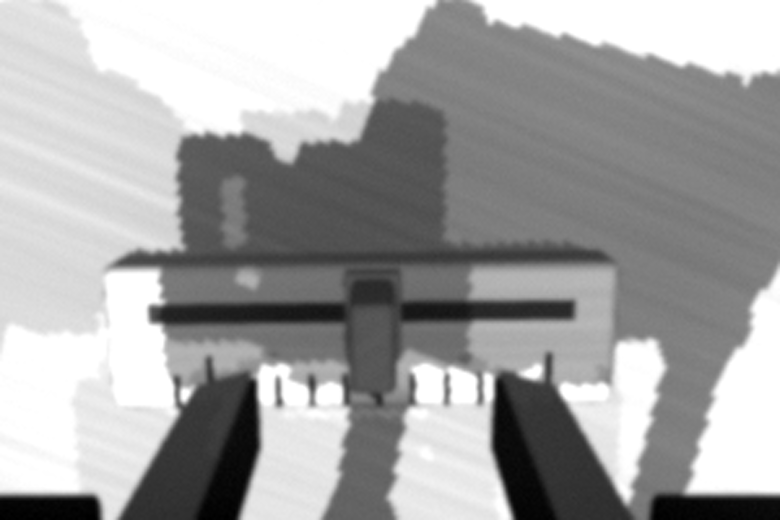

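```bash
python3 - <<'E'
import pickle,numpy as np,cv2
from h import proj
from scipy.optimize import least_squares
g,k=pickle.load(open("avg.pkl","rb"))
X0,Y0=170,90
px=lambda c,r:(X0+(c+.5)/2.6-.5, Y0+(r+.5)/2.6-.5)
# subpixel edges
def edge(row0,row1,c0,c1,sg):
    p=g[row0:row1].mean(0); d=np.clip(sg*np.gradient(p)[c0:c1],0,None)**2; return (np.arange(c0,c1)*d).sum()/d.sum()
def tick(r0,r1,c):
    p=g[r0:r1].mean(0)[c-3:c+4]; d=np.clip(min(p[0],p[-1])-p,0,None); return ((np.arange(c-3,c+4))*d).sum()/d.sum()
R0,R1=238,244
T={}
for n,c in((0,548),(20,481),(30,447),(40,412),(60,346),(70,312),(80,278),(110,178)):
    T[n]=tick(R0,R1,int(round(px(c,0)[0])))
a=np.polyfit(list(T),list(T.values()),1); print({n:round(v,2) for n,v in T.items()},a,(np.polyval(a,list(T))-list(T.values())).round(2))
for nm,(r0,r1) in {"foot back":(195,197),"fin top back":(199,202),"fin mid":(210,218),"fin":(220,232)}.items():
    print(nm, "profile",g[r0:r1,298:330].mean(0).round().astype(int).tolist())
print("tip",g[240:247,306:324].round().astype(int).tolist())
# pose fit: gauge x,y,yaw + camera-free scale height, then predicted columns vs reading
R=[(nn,T[nn],(R0+R1-1)/2) for nn in T]
def W(q,x,y,z): c,s=np.cos(q[2]),np.sin(q[2]); return [q[0]+c*x-s*y,q[1]+s*x+c*y,z]
corn=[((22,75),px(107,268)),((22,-75),px(614,263)),((-22,-75),px(610,400)),((-22,75),px(115,404))]
def res(q):
    o=[]
    for n,u,v in R: o.append(proj(k,W(q,-.018,n/1e3-.055,.02+q[3]))[0,0]-u)
    for (x,y),p in corn: o+=list((proj(k,W(q,x/1e3,y/1e3,.02+q[3]))[0]-p)*.3)
    return o
s=least_squares(res,[.607,.177,.388,0],x_scale=[1e-3,1e-3,1e-2,1e-3]); q=s.x; print(q,np.round(s.fun,2))
for rd in (51,52):
    y=rd/1e3-.055
    for nm,x,h,z in(("foot back z26",.021,.008,.026),("fin top back",.020,.006,.056),("fin top front",-.004,.006,.056),("tip",-.018,.0,.021)):
        print(rd,nm,[proj(k,W(q,x,y+e,z+q[3]))[0].round(2).tolist() for e in(h,-h)])
E
```

```text
{0: np.float64(380.0), 20: np.float64(354.38), 30: np.float64(341.52), 40: np.float64(327.46), 60: np.float64(303.48), 70: np.float64(289.68), 80: np.float64(276.62), 110: np.float64(237.85)} [ -1.29137335 380.05667394] [ 0.06 -0.15 -0.21  0.94 -0.9  -0.02  0.12  0.16]
foot back profile [85, 85, 84, 79, 72, 66, 65, 64, 63, 63, 63, 62, 62, 61, 62, 62, 62, 61, 62, 62, 63, 63, 65, 65, 65, 67, 74, 81, 84, 85, 85, 85]
fin top back profile [85, 85, 83, 79, 72, 68, 63, 55, 49, 47, 47, 46, 46, 46, 47, 47, 46, 47, 47, 46, 47, 47, 50, 57, 63, 67, 73, 80, 83, 84, 83, 84]
fin mid profile [60, 60, 61, 59, 59, 57, 58, 62, 66, 69, 69, 70, 70, 70, 70, 70, 70, 71, 71, 70, 70, 68, 64, 61, 61, 63, 61, 62, 62, 62, 62, 62]
fin profile [95, 93, 92, 89, 82, 72, 65, 64, 66, 69, 70, 70, 70, 71, 71, 71, 71, 71, 71, 71, 70, 68, 65, 64, 71, 82, 92, 100, 104, 106, 108, 108]
tip [[75, 74, 74, 72, 72, 71, 67, 65, 64, 65, 67, 71, 74, 75, 80, 90, 99, 103], [87, 86, 85, 84, 84, 78, 69, 61, 57, 56, 63, 75, 82, 87, 91, 95, 101, 101], [97, 95, 96, 94, 94, 88, 78, 65, 55, 49, 58, 77, 90, 95, 97, 99, 99, 99], [96, 97, 96, 97, 95, 93, 87, 78, 64, 50, 54, 75, 91, 96, 96, 97, 96, 95], [90, 91, 90, 90, 90, 89, 86, 81, 67, 51, 55, 71, 86, 89, 90, 91, 90, 90], [83, 83, 82, 82, 81, 81, 81, 77, 69, 58, 59, 69, 80, 83, 84, 84, 84, 84], [80, 79, 82, 80, 78, 78, 78, 77, 73, 70, 69, 75, 79, 82, 81, 83, 81, 83]]
[ 0.60563159  0.17752046  0.3963448  -0.00168135] [-0.26 -0.36 -0.36  0.85 -0.86  0.09  0.3   0.57 -0.77 -0.39  0.81 -0.35
  0.26  0.37 -0.22  0.4 ]
51 foot back z26 [[302.77, 193.74], [324.61, 193.55]]
51 fin top back [[304.39, 205.68], [322.89, 205.51]]
51 fin top front [[304.98, 240.45], [322.99, 240.3]]
51 tip [[314.18, 241.2], [314.18, 241.2]]
52 foot back z26 [[301.41, 193.75], [323.24, 193.56]]
52 fin top back [[302.85, 205.69], [321.35, 205.53]]
52 fin top front [[303.48, 240.47], [321.49, 240.31]]
52 tip [[312.89, 241.21], [312.89, 241.21]]
```

The foot and fin edges put the reading at about 51.6 mm, which is on target. Last, a check that the crank stayed put on release; then retract and hand in.

```bash
python3 - <<'E'
from h import *
p=telemetry.current_ee_pos(); p[2]=.30; r.move_l(p,vel=.2)
r.move_to([0.52,-0.23,0.34],np.load("q.npy")); r.hold(.2)
im,k=snap("wrist","w_m2",("crank_knob","mill_axis","spice_jar"))
e=np.array([.61923,-.20099])+.09*np.array([np.cos(316.83/90),np.sin(316.83/90)]); print("expected",e, proj(k,[*e,.162]))
cv2.imwrite("pics/end.png",cv2.resize(im[60:260,200:440,::-1],None,fx=3,fy=3)); print(telemetry.current_t(),telemetry.current_opening())
E
```

```text
crank_knob [([0.5317, -0.2331, 0.1417], 0.58)]
mill_axis [([0.6228, -0.199, 0.144], 0.78)]
spice_jar [([0.6002, -0.4269, -0.0003], 0.84), ([0.3773, -0.031, -0.0003], 0.79)]
expected [ 0.53560821 -0.23426756] [[324.31092941 178.19057275]]
51.4417 0.05016427625548599
```

View pics/end.png

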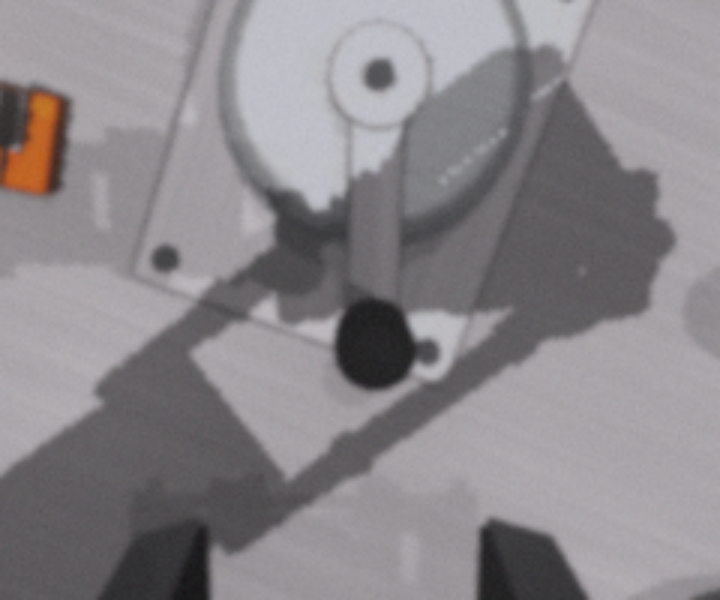

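The knob top is at full-frame pixel (325, 173) and its tangential position was expected at column 324, so the crank stayed where it was released. Handing in.

```bash
python3 -c "
from h import *
r.sign_off()"
```

```text
the job is handed in; nothing more can be done
```

The job is done and handed in after about 51.5 s of robot time. The crank's knob has about 51.6 mm of free play, the gauge pointer is set to that, and the crank stands midway.

- **Measuring:** I gripped the knob lightly and rocked it clockwise first, then anticlockwise. Each time I stopped at about 7.3 N, well under the 20 N limit. Where the gears began to resist is worked out from the rising force, good to about ±0.3 mm.
- **Crank:** It was released within 0.1 mm of the midpoint. In the last wrist picture the knob was within about 1 pixel (under 1 mm) of the expected column along its direction of travel. It sat about 5 pixels off in the other image direction (along the crank arm), which I put down to camera calibration.
- **Gauge:** I slid the silver gauge's pointer down from about 96 mm, then nudged it up 0.9 mm after a close look. The last close picture gives 51.5–51.7 mm. Counting the arm's own movements gives about 52.5–52.8 mm; I trusted the picture, because the starting reading was only good to about ±0.5 mm or worse.
- **Other things:** The gripper ended open and clear of everything. The two spice jars read as unmoved to within a few millimetres. I did not re-check the other bystanders, but the arm made no unexpected contact.

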